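Click-test the roller-lever limit switch of a home-built feeder

TASK

Two limit switches stand on the white board of the half-built feeder. Test the one whose arm carries a roller: push its arm down from above until the switch clicks, hold it there for a moment, then let go so that the arm springs back up. Do not ram the arm hard against its end stop, and do not trip the other switch, the one with the plain rod.

Things in the scene. Friction and masses are not known exactly. Their poses are not given: they have to be found in the camera images.
- roller (a point): Centre of the black roller (22 mm diameter, 12 mm wide, fixed to the arm) at the free end of the roller switch's flat steel arm, 60 mm from its pivot, about 120 mm above the bench at rest, clear above. The fixed grey housing (122 mm tall above the bench) ends 36 mm short of it. x axis: along the arm, outwards; y: along the level pivot. The arm points away from the robot, within 40 degrees of +x.
- roller_arm (a joint): Roller switch's arm, rad pushed down: 0 at rest (sloping up 17 degrees). Clicks at 0.40, the roller's centre 24 mm lower than at rest; end stop at 0.90, 52 mm lower: push the roller 30 to 45 mm down. It springs back by itself; pressing the roller takes 2 N at first, 3 N at the click, 5 N at the end stop.
- rod_tip (a point): Tip of the bare steel rod (6 mm thick, 80 mm long from its pivot) that is the arm of the other limit switch, not to be tripped. Same grey housing and pivot height; tip about 127 mm above the bench. x axis: along the rod, outwards. Either switch may stand on the left or the right of the board.
- rod_arm (a joint): Rod switch's arm, rad pushed down: 0 at rest. Keep it below 0.25.

How it is judged:
By the outcome, as a careful person would: the job done as asked, in the order asked, and still so for the second after the job is handed in, with the robot touching nothing.
It also fails if it takes over 29 s, if anything falls off the work surface, if the arm or the gripper's body presses on something with over 40 N, if the wrist force passes 120 N, or if a joint passes its speed limit or range.

ROBOT

A 6-joint arm with a two-finger parallel gripper is mounted at the origin on the work surface. World frame = base frame: x ahead of the robot, y to its left, z up, the work surface at z = 0. Lengths are in m, angles in rad, forces in N, time in s.
With the tool pointing down it reaches from about 0.35 to 0.975 m from the base axis. Payload 4.9 kg.
Tool frame: the origin (TCP) lies midway between the tips of the shut fingers; the grasp point (between the pads) lies 19 mm behind it; z points along the fingers, y is the direction in which the jaws open and shut (so a half turn about z gives the same grasp; the last joint's range is limited). The gripper opens to 85 mm and grips with 20 to 120 N. Pads are 22 mm wide; open, the fingers measure 114 mm over their backs; the gripper's body (76 mm by 85 mm) begins 54 mm behind the grasp point. The pads swing forward as they close: fully open they stand 13 mm farther back than shut.
Start: joints at [1.204, 0.053, 1.613, -0, 1.476, -0.119], TCP at [0.153, 0.606, 0.231] pointing down, gripper open.
Joint ranges: [-3.01, 3.01], [-1.01, 2.22], [0.06, 2.58], [-1.02, 4.17], [0.09, 2.62], [-3.14, 3.14]. Speed limits (rad/s): [2.57, 2.57, 3.14, 3.14, 3.14, 3.14].

INTERFACE

Orientations are given as a unit quaternion [w, x, y, z].
In Python, from plant import state, grab_frame, camera_info, job_done, cut_out gives the robot as it stands.
- The arm moves only by the tool step_arm, never from a script. Its argument "moves" is a list of rows, each a list of 7 numbers: the shift along the tool's x, y, z in m, then the turn, a rotation vector about the tool's x, y, z in rad, then the finger opening in m, from 0 to 0.0854. A call has 1 to 8 rows; each row shifts and turns the commanded pose from where the row before left it, along the tool's axes as they then stand; what a row does not reach is not made up. A row lasts 1/10 s, in which the tool goes at most 50 mm and 8.59 degrees, less where a joint would pass 70% of its speed; a pose out of reach is approached as far as the arm can. A call is refused whole if a number of a shift passes 0.05 or a number of a turn 0.15, either way. A call with a gripper value outside its range is refused whole. The fingers move at their own pace and stop on an object; the grip force is fixed at half the most. Time passes only in rows, so rows that do not move let the fingers close. It gives the time, the measured TCP pose, the force and the opening at its end, in the units of the state.
- state(): the state, without advancing time (a new reading comes with each control period).
- grab_frame(name): name is "scene" or "side" or "wrist"; returns (picture, depth): 480x640x3 uint8, red, green, blue; 480x640 float32, m along the optical axis (not along the pixel's ray), 0 where there is no reading.
- camera_info(name): a dict with "intrinsics" (3x3 intrinsics, pixels), "world_from_camera" (4x4, takes a point from camera to world coordinates). Camera axes: x right, y down, z forward; pixel columns grow to the right and rows downward; lengths in m; the calibration is good to about 2 mm. A picture is of the moment at which its call begins: read the wrist's pose just before it. camera_info takes no time and is no camera call; for the wrist camera it gives the pose at the moment of the call.
- job_done(): hands the job in, once; it reports no verdict.
Trained networks look in the newest picture that a camera, given by its name, has taken for a name from the list of things; names that differ only in an ending like _2 or _b are one class to them, and where a whole thing is asked for, a point or a joint stands for the part that bears it (a point fixed in the world has none). Each returns a list of dicts, best first, with "conf" (0 to 1); they miss things now and then, are a little off and sometimes report something else, mostly with a low value. They report only what shows in the picture. A call takes as long as a camera call.
- cut_out(camera, query): "mask" (480x640 bool, what is visible of it) and "point" ([column, row] in pixels, amid what is visible of it).
The state is a dict: "time": time; "joint_pos": joint angles; "joint_vel": joint speeds; "joint_efforts": joint torques, N m; "tool_pos": TCP position; "tool_rot": TCP orientation; "contact_force": force on the tool from outside, world axes, zero at the start; "ft_torque": the same for the moment, N m; "gripper_width": opening from 0.0 (shut) to 1.0 (fully open).
Only numpy, scipy, OpenCV 4.12 (cv2) and the standard library are available. Lean on these libraries where they do the work, as an engineer would, in place of code of your own. Each camera call takes 0.05 s, during which the arm holds its last target.

## Working session

There is one attempt and no reset: what is moved stays moved. The work goes in short steps, Python scripts to look and compute and a tool call to move; the robot and the scene stay as the last step left them, time stands still between calls to the robot, and variables do not carry over. Pictures are saved under pics/ and viewed, and the job is handed in when it is done.

Besides the shell and the picture viewer there is one more tool, called after "Request:" as name([rows], argument=value, ...), one row to a line, values as JSON. step_arm: Moves the arm, as the interface text tells. Its arguments: {"type":"object","properties":{"moves":{"type":"array"}},"required":["moves"]}

```bash
ls; mkdir -p pics
cat > h.py <<'E'
import numpy as np,cv2
from plant import *
def dep(name,mask,d,C=None):
    C=C or camera_info(name);K=np.array(C["intrinsics"]);T=np.array(C["world_from_camera"])
    v,u=np.nonzero(mask&(d>0));z=d[v,u]
    p=np.stack([(u-K[0,2])*z/K[0,0],(v-K[1,2])*z/K[1,1],z,np.ones_like(z)])
    return (T@p)[:3].T
def save(n,p): cv2.imwrite(n,p[:,:,::-1])
E
python3 - <<'E'
from h import *
print(state())
for c in ["scene","side"]:
    p,d=grab_frame(c); save(f"pics/{c}0.png",p); np.savez(f"{c}0.npz",p=p,d=d)
    for q in ["roller","rod_tip","roller_arm","rod_arm"]:
        for r in cut_out(c,q)[:2]:
            P=dep(c,r["mask"],d)
            print(c,q,r["conf"],r["point"],r["mask"].sum(),np.median(P,0).round(4) if len(P) else None, P.min(0).round(3) if len(P) else None,P.max(0).round(3) if len(P) else None)
            np.save(f"{c}_{q}.npy",P)
print(state()["time"])
E
```

```text
pics
{'time': 0.0, 'joint_pos': array([ 1.20401891e+00,  5.33459901e-02,  1.61428245e+00,  4.96817671e-06,
        1.47598730e+00, -1.19020537e-01]), 'joint_vel': array([-0.00074935, -0.00068646, -0.00111029,  0.00131246,  0.00214145,
        0.00058041]), 'joint_efforts': array([ 3.70554540e-05, -3.93698466e+01, -3.70163906e+01, -2.08922388e-04,
        7.23955629e-03,  3.35818413e-05]), 'tool_pos': array([0.15305754, 0.60533536, 0.23007665]), 'tool_rot': array([-2.45693872e-04,  1.23562016e-01,  9.92336337e-01, -9.81254079e-04]), 'contact_force': array([ 0.09526266, -0.0644369 ,  0.29065594]), 'ft_torque': array([-0.02519015,  0.0493277 , -0.03077025]), 'gripper_width': 1.0015621553476792}
scene roller 0.68 [332.9, 255.6] 228 [0.5358 0.0825 0.1203] [ 0.317  0.073 -0.001] [0.547 0.108 0.133]
scene rod_tip 0.58 [223.2, 227.7] 115 [ 0.4295 -0.0978  0.1129] [ 0.253 -0.134 -0.001] [ 0.493 -0.093  0.13 ]
scene roller_arm 0.6 [329.2, 254.5] 214 [0.5358 0.0825 0.121 ] [ 0.296  0.075 -0.002] [0.547 0.109 0.133]
side roller 0.75 [304.2, 234.1] 507 [0.5186 0.0768 0.1174] [ 0.466  0.071 -0.003] [0.615 0.182 0.133]
side rod_tip 0.8 [341.5, 361.9] 563 [ 0.428  -0.1006  0.1135] [ 0.402 -0.109  0.017] [ 0.536 -0.062  0.131]
side roller_arm 0.82 [303.6, 238.6] 486 [0.5168 0.0767 0.1179] [ 0.466  0.071 -0.   ] [0.583 0.161 0.133]
side rod_arm 0.59 [340.8, 362.1] 598 [ 0.428  -0.1005  0.1133] [ 0.402 -0.111  0.016] [ 0.537 -0.059  0.131]
0.5
```

View pics/scene0.png

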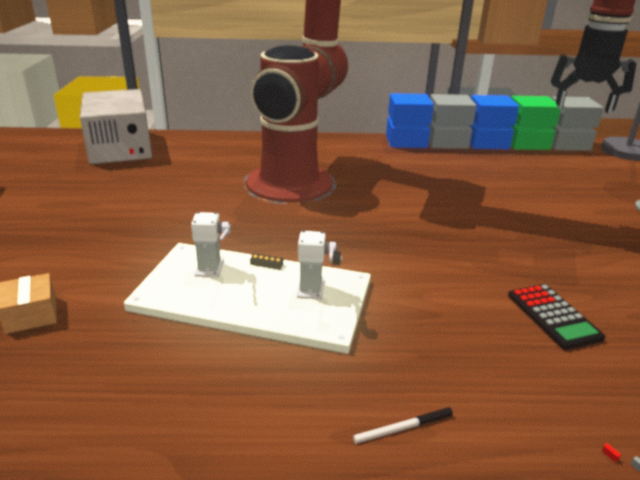

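View pics/side0.png

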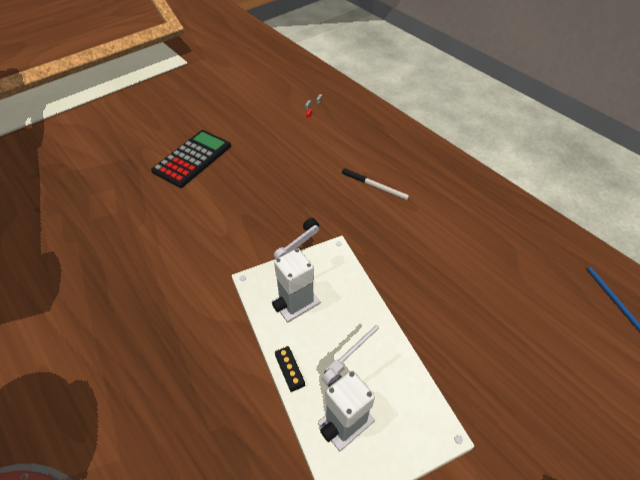

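Run:
```python
from h import *
# dark roller pixels
for c in ["scene","side"]:
    z=np.load(c+"0.npz");p,d=z["p"],z["d"]
    m=np.zeros(d.shape,bool)
    u,v=(333,256) if c=="scene" else (304,234)
    m[v-30:v+30,u-45:u+45]=1
    dark=m&(p.max(2)<75)
    P=dep(c,dark,d);P=P[(P[:,2]>.095)&(P[:,2]<.14)]
    print(c,len(P),P.mean(0).round(4),np.percentile(P,[3,97],axis=0).round(4))
    for q in ["roller_arm","roller","rod_tip"]:
        P=np.load(f"{c}_{q}.npy");P=P[(P[:,2]>.08)&(P[:,2]<.14)]
        a=np.cov(P[:,:2].T);w,V=np.linalg.eigh(a);print(q,len(P),P.mean(0).round(4),np.percentile(P,[3,97],axis=0).round(4).tolist(),V[:,1],w**.5)
    cv2.imwrite(f"pics/{c}_z.png",cv2.resize(p[v-60:v+60,u-80:u+80,::-1],None,fx=5,fy=5,interpolation=2))
```

```text
scene 35 [0.5434 0.0839 0.1243] [[0.5386 0.0807 0.1183]
 [0.5467 0.0868 0.1306]]
roller_arm 207 [0.5208 0.0826 0.1201] [[0.4767, 0.0748, 0.1037], [0.5462, 0.0899, 0.1318]] [-0.99956742 -0.02941049] [0.00446307 0.02683404]
roller 216 [0.5213 0.0824 0.1199] [[0.4771, 0.0747, 0.1035], [0.5461, 0.0899, 0.1318]] [-0.99967139 -0.025634  ] [0.00459631 0.02664765]
rod_tip 112 [ 0.4409 -0.0982  0.1152] [[0.4131, -0.1053, 0.1041], [0.491, -0.0932, 0.129]] [-0.99905884 -0.04337551] [0.0036203  0.02528555]
side 114 [0.5322 0.0825 0.1281] [[0.5239 0.0763 0.1201]
 [0.5432 0.089  0.1325]]
roller_arm 482 [0.5108 0.0777 0.1185] [[0.4694, 0.0721, 0.1062], [0.5408, 0.0875, 0.1314]] [-0.99997017  0.0077236 ] [0.0042181  0.02234599]
roller 483 [0.5104 0.0776 0.1184] [[0.4692, 0.0721, 0.1063], [0.5408, 0.0875, 0.1314]] [-0.99999132  0.00416634] [0.00423021 0.02264136]
rod_tip 555 [ 0.4364 -0.1012  0.1153] [[0.4032, -0.1083, 0.105], [0.4863, -0.0957, 0.1285]] [-0.99830573 -0.05818649] [0.00332252 0.025751  ]
```

The scene picture shows the roller switch on the right at about (335, 256), with its black roller. The rod switch is on the left, around (223, 228). In the side picture the roller is at (311, 225) and the rod tip at (377, 328). Both cameras put the roller centre near (0.535, 0.0825, 0.121), with the arm pointing close to +x. I'll shut the gripper, square it up and travel above the roller.

Request:
step_arm([
  [0, 0, 0, 0, 0, -0.124, 0],
  [0, 0, 0, 0, 0, -0.124, 0],
  [-0.024, -0.033, 0, 0, 0, 0, 0],
  [-0.024, -0.033, 0, 0, 0, 0, 0],
  [-0.024, -0.033, 0, 0, 0, 0, 0],
  [-0.024, -0.033, 0, 0, 0, 0, 0],
  [-0.024, -0.033, 0, 0, 0, 0, 0],
  [-0.024, -0.033, 0, 0, 0, 0, 0],
])

```text
time: 1.3
tool_pos: [0.298, 0.4066, 0.2315]
tool_rot: [0.0, -0.0, 1.0, 0.0]
contact_force: [0.7, -0.1, -0.1]
gripper_width: 0.001
```

Request:
step_arm([
  [-0.024, -0.033, 0, 0, 0, 0, 0],
  [-0.024, -0.033, 0, 0, 0, 0, 0],
  [-0.024, -0.033, 0, 0, 0, 0, 0],
  [-0.024, -0.033, 0, 0, 0, 0, 0],
  [-0.024, -0.033, 0, 0, 0, 0, 0],
  [-0.024, -0.033, 0, 0, 0, 0, 0],
  [-0.024, -0.033, 0, 0, 0, 0, 0],
  [0, 0, 0, 0, 0, 0, 0],
])

```text
time: 2.1
tool_pos: [0.4674, 0.1737, 0.2315]
tool_rot: [0.001, 0.003, 1.0, -0.001]
contact_force: [-0.7, 0.2, 0.8]
gripper_width: -0.005
```

Request:
step_arm([
  [-0.023, -0.03, 0, 0, 0, 0, 0],
  [-0.023, -0.03, 0, 0, 0, 0, 0],
  [-0.023, -0.031, 0, 0, 0, 0, 0],
  [0, 0, 0.03, 0, 0, 0, 0],
  [0, 0, 0.02, 0, 0, 0, 0],
  [0, 0, 0, 0, 0, 0, 0],
])

```text
time: 2.7
tool_pos: [0.532, 0.0863, 0.1776]
tool_rot: [-0.004, -0.0, 1.0, 0.0]
contact_force: [-0.9, 0.7, -0.0]
gripper_width: 0.001
```

Run:
```python
from h import *
print(state()["tool_pos"])
for c,(u,v) in dict(scene=(333,240),side=(304,220)).items():
    p,d=grab_frame(c)
    cv2.imwrite(f"pics/{c}_1.png",cv2.resize(p[v-60:v+60,u-80:u+80,::-1],None,fx=5,fy=5,interpolation=2))
p,d=grab_frame("wrist");save("pics/w1.png",p)
for q in ["roller","rod_tip"]:
    for r in cut_out("wrist",q)[:2]:
        P=dep("wrist",r["mask"],d);P=P[(P[:,2]>.08)&(P[:,2]<.14)]
        print(q,r["conf"],r["point"],len(P))
        if len(P):print(np.percentile(P,[3,50,97],axis=0).round(4))
C=camera_info("wrist")
m=np.ones(d.shape,bool)&(p.max(2)<70)
P=dep("wrist",m,d);s=(abs(P[:,0]-.535)<.03)&(abs(P[:,1]-.083)<.03)&(P[:,2]>.1)&(P[:,2]<.14)
if s.sum():print(s.sum(),np.percentile(P[s],[2,50,98],axis=0).round(4))
```

```text
[0.53197391 0.08631171 0.17756705]
755 [[0.5256 0.0804 0.1242]
 [0.5329 0.0857 0.1324]
 [0.5442 0.0912 0.1345]]
```

View pics/w1.png

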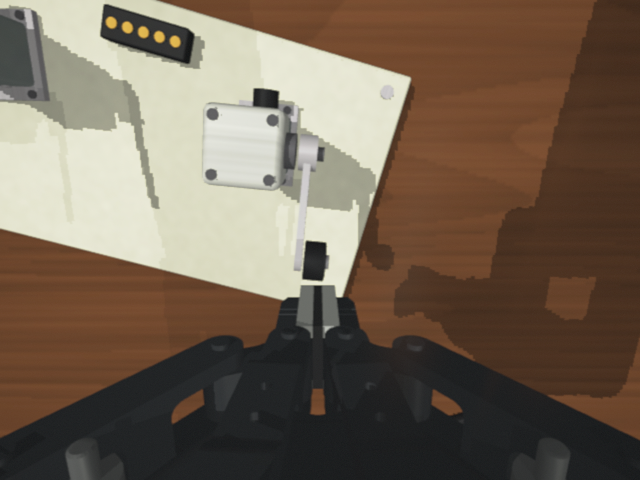

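View pics/side_1.png

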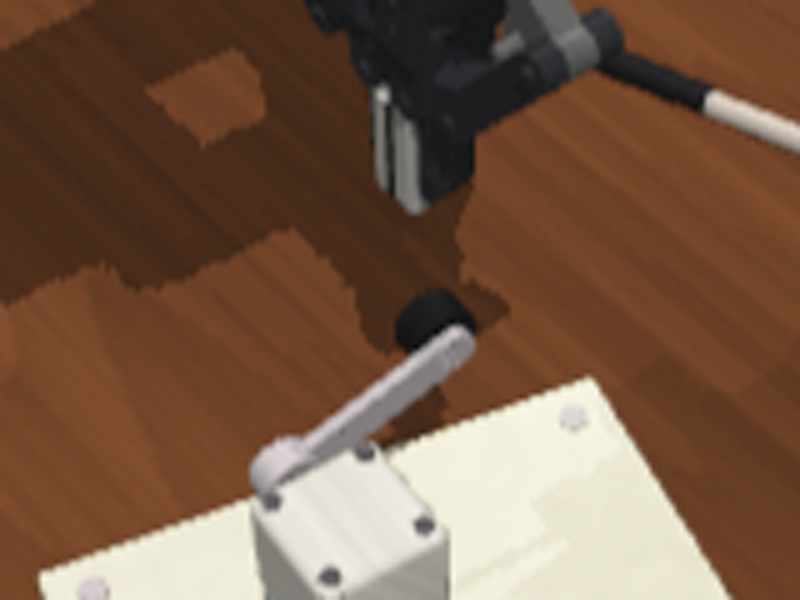

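View pics/scene_1.png

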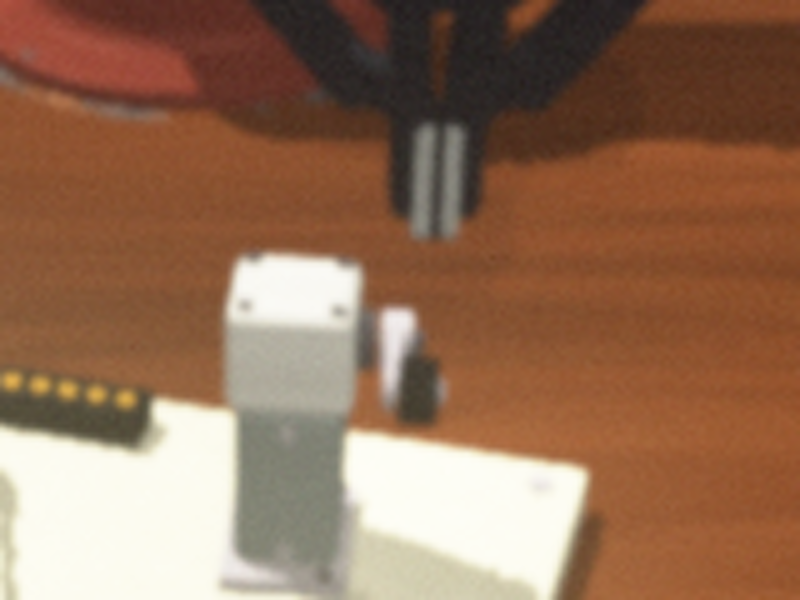

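```bash
python3 -c "
from plant import *
s=state();print(s['tool_pos'],s['time'],s['tool_rot'],s['contact_force'])"
```

```text
[0.53522941 0.08649381 0.18326304] 2.95 [ 1.53548225e-03 -4.68159705e-04  9.99998709e-01  7.40141882e-05] [ 0.21682372  0.370828   -0.05574767]
```

The wrist, side and scene pictures show the shut fingertips directly above the black roller (wrist view, about (315, 260)). The rod switch is well away. I'll descend gently.

Request:
step_arm([
  [0, 0, 0.02, 0, 0, 0, 0],
  [0, 0, 0.02, 0, 0, 0, 0],
  [0, 0, 0, 0, 0, 0, 0],
  [0, 0, 0, 0, 0, 0, 0],
])

```text
time: 3.35
tool_pos: [0.5347, 0.0862, 0.1423]
tool_rot: [0.0, -0.0, 1.0, 0.0]
contact_force: [0.8, -0.7, 0.0]
gripper_width: -0.003
```

Run:
```python
from h import *
z=[]
for i in range(4):
    p,d=grab_frame("side"); s=state(); z.append(np.r_[s["tool_pos"],s["contact_force"]])
print(np.round(z,4),np.mean(z,0).round(4))
u,v=304,220
cv2.imwrite("pics/side_2.png",cv2.resize(p[v-60:v+60,u-80:u+80,::-1],None,fx=5,fy=5,interpolation=2))
```

```text
[[ 0.5353  0.0862  0.143  -0.9324  0.3172  0.0193]
 [ 0.5355  0.0861  0.1433 -0.0186  0.178  -0.1412]
 [ 0.5355  0.0861  0.1432  0.3378 -0.4518  0.8563]
 [ 0.5354  0.0861  0.143   0.628  -0.6165  0.2556]] [ 0.5354  0.0861  0.1431  0.0037 -0.1433  0.2475]
```

View pics/side_2.png

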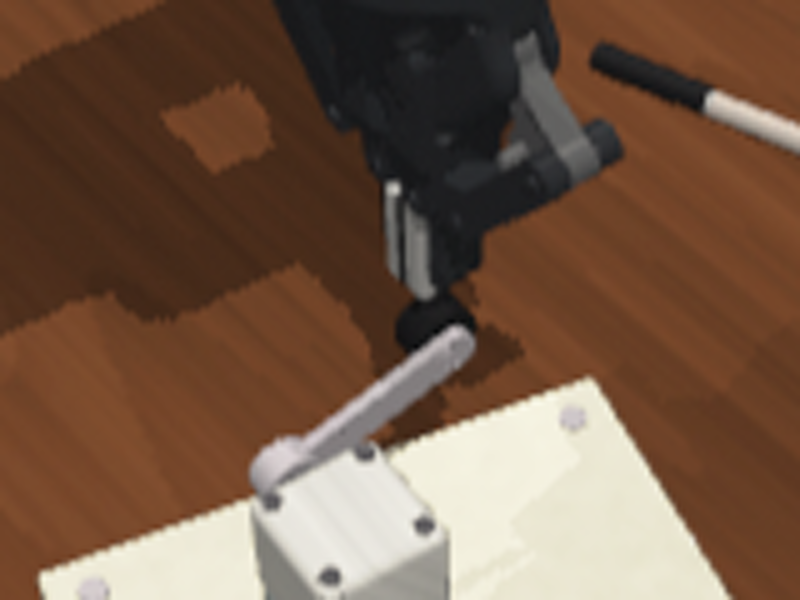

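The side picture shows the tips just above the roller, about 10 mm clear. The TCP is at z 0.143 and the roller top at about 0.132, so I'll push to z ≈ 0.094.

Request:
step_arm([
  [0, -0.002, 0.006, 0, 0, 0, 0],
  [0, 0, 0.007, 0, 0, 0, 0],
  [0, 0, 0.007, 0, 0, 0, 0],
  [0, 0, 0.007, 0, 0, 0, 0],
  [0, 0, 0, 0, 0, 0, 0],
])

```text
time: 4.05
tool_pos: [0.5342, 0.0839, 0.1134]
tool_rot: [-0.0, -0.0, 1.0, -0.0]
contact_force: [2.2, -0.2, 2.7]
gripper_width: 0.002
```

Request:
step_arm([
  [0, 0, 0.007, 0, 0, 0, 0],
  [0, 0, 0.007, 0, 0, 0, 0],
  [0, 0, 0.007, 0, 0, 0, 0],
  [0, 0, 0, 0, 0, 0, 0],
  [0, 0, 0, 0, 0, 0, 0],
])

```text
time: 4.55
tool_pos: [0.5338, 0.084, 0.0929]
tool_rot: [-0.001, -0.0, 1.0, -0.0]
contact_force: [-0.7, -0.6, 4.8]
gripper_width: 0.002
```

Run:
```python
from h import *
z=[]
for i in range(4):
    p,d=grab_frame("side"); s=state(); z.append(np.r_[s["tool_pos"],s["contact_force"]])
print(np.mean(z,0).round(4))
u,v=304,240
cv2.imwrite("pics/side_3.png",cv2.resize(p[v-60:v+60,u-80:u+80,::-1],None,fx=5,fy=5,interpolation=2))
u,v=333,240
p,d=grab_frame("scene")
cv2.imwrite("pics/scene_3.png",cv2.resize(p[v-60:v+60,u-80:u+80,::-1],None,fx=5,fy=5,interpolation=2))
m=p.max(2)<75
P=dep("scene",m,d);s=(abs(P[:,0]-.537)<.025)&(abs(P[:,1]-.083)<.012)&(P[:,2]>.06)&(P[:,2]<.14)
if s.sum():print(s.sum(),np.percentile(P[s],[2,50,98],axis=0).round(4))
```

```text
[ 0.5339  0.084   0.0932 -1.0151 -1.0298  4.4421]
44 [[0.5296 0.0724 0.128 ]
 [0.5446 0.0853 0.1371]
 [0.5489 0.0946 0.1397]]
```

View pics/side_3.png

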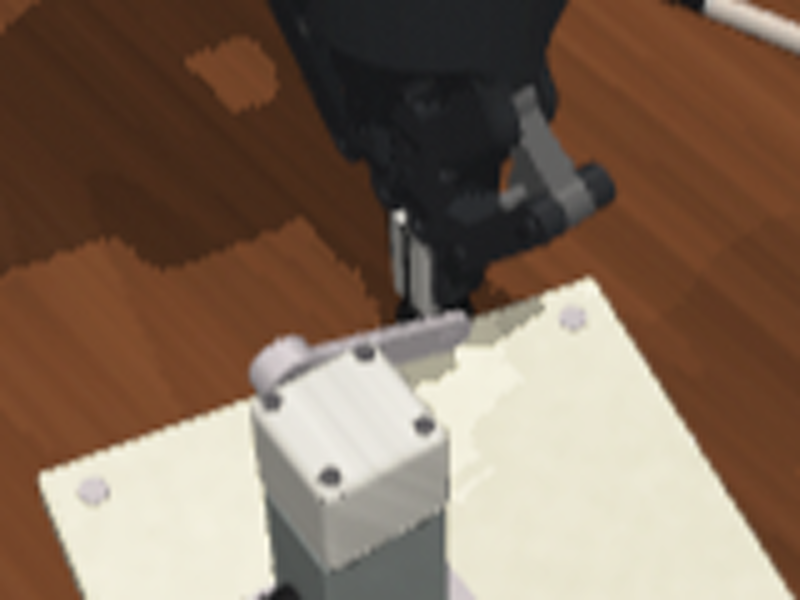

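View pics/scene_3.png

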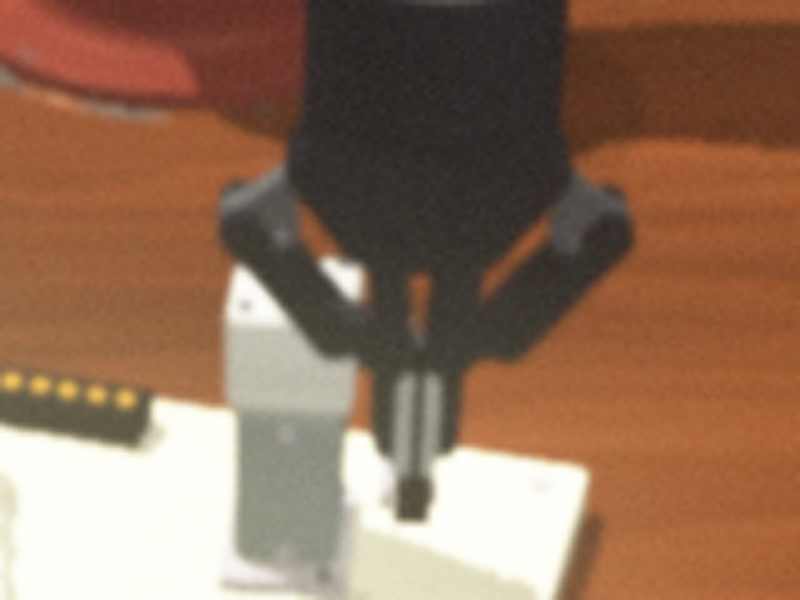

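The side picture shows the arm pushed down past level. In the scene picture the roller is under the fingertips at about (412, 500) of the crop. The force is 4.4 N and the push about 39 mm, which is past the click and short of the stop. I'll hold a little longer, then lift.

Request:
step_arm([
  [0, 0, 0, 0, 0, 0, 0],
  [0, 0, 0, 0, 0, 0, 0],
  [0, 0, 0, 0, 0, 0, 0],
  [0, 0, 0, 0, 0, 0, 0],
  [0, 0, 0, 0, 0, 0, 0],
  [0, 0, 0, 0, 0, 0, 0],
  [0, 0, -0.008, 0, 0, 0, 0],
  [0, 0, -0.01, 0, 0, 0, 0],
])

```text
time: 5.6
tool_pos: [0.5342, 0.084, 0.1116]
tool_rot: [-0.0, -0.0, 1.0, 0.0]
contact_force: [-2.0, -0.3, 2.3]
gripper_width: 0.001
```

Request:
step_arm([
  [0, 0, -0.01, 0, 0, 0, 0],
  [0, 0, -0.01, 0, 0, 0, 0],
  [0, 0, -0.015, 0, 0, 0, 0],
  [0, 0, -0.03, 0, 0, 0, 0],
  [0, 0, -0.04, 0, 0, 0, 0],
  [0, 0, -0.02, 0, 0, 0, 0],
  [0, 0, 0, 0, 0, 0, 0],
  [0, 0, 0, 0, 0, 0, 0],
])

```text
time: 6.4
tool_pos: [0.5345, 0.084, 0.2367]
tool_rot: [0.001, -0.0, 1.0, 0.0]
contact_force: [-0.5, 0.9, -0.5]
gripper_width: 0.001
```

Run:
```python
from h import *
p,d=grab_frame("side");save("pics/side_4.png",p)
for q in ["roller","rod_tip"]:
    for r in cut_out("side",q)[:1]:
        P=dep("side",r["mask"],d);P=P[(P[:,2]>.08)&(P[:,2]<.14)]
        print(q,r["conf"],r["point"],np.percentile(P,[3,50,97],axis=0).round(4).tolist())
s=state();print(s["time"],s["tool_pos"],s["contact_force"],abs(s["joint_vel"]).max())
```

```text
roller 0.57 [302.5, 233.4] [[0.4688, 0.0721, 0.1064], [0.516, 0.0767, 0.1172], [0.5393, 0.0865, 0.1314]]
rod_tip 0.83 [338.6, 363.7] [[0.4032, -0.1086, 0.1054], [0.4274, -0.1006, 0.1134], [0.4856, -0.0956, 0.1288]]
6.55 [0.53340562 0.08394665 0.23422887] [-0.38216091 -0.59028999 -0.39350833] 0.0020100927366752
```

View pics/side_4.png

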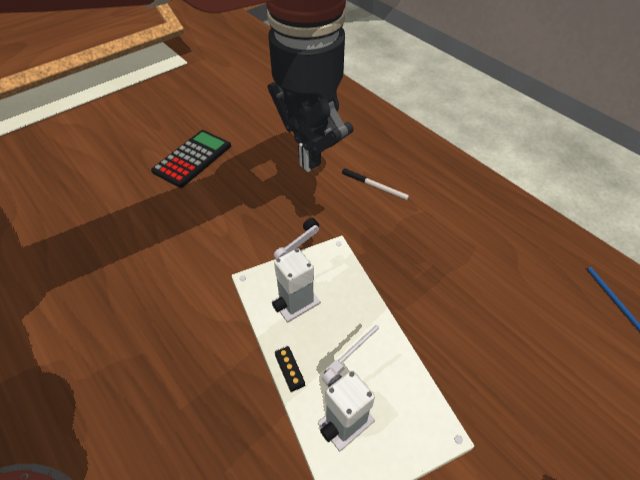

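The side picture shows the roller back at its rest place (311, 225) and the rod arm unmoved (tip at 377, 328). The gripper is well clear above.

```bash
python3 -c "
from plant import *
print(job_done())"
```

```text
the job is handed in; nothing more can be done
None
```

I tested the roller switch: I pushed its arm straight down with the shut fingertips, held it, and let it spring back. I handed the job in at about 6.6 s.

- **Push:** the roller went down about 39 mm, past the 24 mm click point and short of the 52 mm end stop. The force was steady at about 4.4 N. The click itself isn't reported anywhere, so I judged it from depth, force and the pictures.
- **Hold:** it stayed down for about 1 s before I lifted the gripper to z ≈ 0.235, where nothing touches it.
- **After release:** the roller is back at its starting place, with its top at z ≈ 0.131 before and after. The rod switch did not move, and the contact force is down to noise level.
- **Small disagreement:** the wrist camera placed the roller about 3 mm further in y than the two fixed cameras. I aimed between the two readings, and the fingertips met the roller squarely.

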